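Set both sealer thumbwheels to the middle click

TASK

The two small control boxes of the bag sealer were left on different settings. Touch the knurled wheel on top of each box with a fingertip and roll it gently by friction, one click and not past it, so that both wheels rest in the middle click with their white bar level with the long centre marks. Do not lift or push the boxes away, and leave the other things on the table alone.

Things in the scene. Friction and masses are not known exactly. Their poses are not given: they have to be found in the camera images.
- control_a: One of two identical grey control boxes, loose on rubber feet, 0.9 kg, 150 (its x) x 96 (its y) x 54 mm high; origin at the centre of its underside, z up, rubber cable gland on its +x end. A black knurled thumbwheel stands in the middle of its top between two low cheeks. control_a may be the left or the right box.
- control_b: The other control box, the same in every way. Each cheek beside the wheel (y 18 to 32 mm and -18 to -32 mm, x -50 to +50 mm) is 70 mm high above the table, so only the top 8 mm of the wheel stands proud. Cheek tops bear a long steel mark at x = 0 (middle setting) and a steel dot 17.5 mm before and behind it (end settings).
- axle_a (a point): Centre of control_a's wheel, on its axle, 42 mm above the table over the box's origin; axle along the box's y. Wheel radius 36 mm to the crests of its knurl (ridges 1.2 mm high every 10 degrees), 32 mm wide, so its crest is 78 mm above the table. A white bar across its rim is the pointer.
- axle_b (a point): The same for control_b's wheel.
- wheel_a (a joint): Angle of control_a's wheel, rad. 0: white bar on top, at the centre marks. Growing values roll the wheel's top to the box's +x. Spring clicks at -0.5, 0, +0.5; stops at +-0.62. Past 0.25 rad from the middle it falls into the next click by itself; getting over takes about 2.5 N along the rim (0.09 Nm). Starts in the -0.5 click.
- wheel_b (a joint): The same for control_b's wheel, except that it starts in the +0.5 click.
- date_stamp: Bystander: upright date stamp with a brown knob, 24 x 42 x 64 mm high, origin at the centre of its underside.
- spice_jar: Bystander: standing spice jar with a red cap, diameter 45, 106 mm high, origin at the centre of its underside.
- silica: Bystander: flat drying-agent packet, 36 x 50 x 9 mm, origin under its centre.
- tape: Bystander: roll of tape lying flat, diameter 104, 25 mm high, origin under its centre.
- label_roll: Bystander: small roll of labels lying flat, 78 x 81 x 26 mm high, origin under its centre.
Mind the look-alikes: they are no part of the job. What is shaped like the control_b but purple is not meant.

How it is judged (in metres and radians):
At the end, for the whole second after the job is handed in: Both wheels rest in the middle click (within 0.1 rad of 0, not moving) and both boxes stand within 20 mm of where they were (value of joint wheel_a between -0.1 and 0.1 rad and value of joint wheel_b between -0.1 and 0.1 rad and velocity of joint wheel_a between -0.1 and 0.1 rad/s and velocity of joint wheel_b between -0.1 and 0.1 rad/s and distance of each of control_a, control_b from where it was at the start of the episode below 0.02 m); the robot touches nothing.
It fails at once if a control box is lifted (over 8 mm), tilted (over 0.15 rad) or shoved (over 30 mm) (height (world z) of any of control_a, control_b above 0.008 m or angle between any of control_a, control_b's own z axis and vertical above 0.15 rad or distance of any of control_a, control_b from where it was at the start of the episode above 0.03 m).
It fails at once if a wheel is rolled past the middle click into the far one (over 0.35 rad beyond the middle) (value of joint wheel_a above 0.35 rad or value of joint wheel_b below -0.35 rad).
It fails at once if a control box or its wheel is pressed hard (over 35 N) (contact force between the arm and control_a above 35 N or contact force between the arm and control_b above 35 N).
It fails at once if a bystander is moved (over 15 mm) (distance of any of date_stamp, spice_jar, silica, tape, label_roll from where it was at the start of the episode above 0.015 m).
It also fails if it takes over 54 s, if anything falls off the work surface, if the arm or the gripper's body presses on something with over 40 N, if the wrist force passes 120 N, or if a joint passes its speed limit or range.

ROBOT

A 6-joint arm with a two-finger parallel gripper is mounted at the origin on the work surface; the furniture and walls round the work are solid. World frame = base frame: x ahead of the robot, y to its left, z up, the work surface at z = 0. Lengths are in m, angles in degrees, forces in N, time in s.
With the tool pointing down it reaches from about 0.4 to 0.925 m from the base axis. Payload 12.5 kg.
Tool frame: the origin (TCP) lies midway between the tips of the shut fingers; the grasp point (between the pads) lies 19 mm behind it (tcp_to_grasp is the distance from the TCP to the grasp point, in m); z points along the fingers, y is the line along which they close (so a half turn about z gives the same grasp; the last joint's range is limited). The gripper opens to 95 mm and grips with 3 to 60 N. Pads are 20 mm wide; open, the fingers measure 119 mm over their backs; the gripper's body (75 mm by 180 mm) begins 59 mm behind the grasp point.
Start: joints at [66.429, 28.126, 89.318, -0, 62.55, -6.05], TCP at [0.188, 0.596, 0.215] pointing down, gripper open.
Joint ranges: [-177.58, 177.58], [-47.91, 125.51], [2.72, 160], [-65.01, 245.01], [3.68, 167.84], [-153.87, 153.87]. Speed limits (degrees/s): [127.2, 127.2, 159.86, 180, 180, 180].

INTERFACE

Orientations are given as [roll, pitch, yaw] about the fixed x, y, z axes, in that order (R = Rz(yaw) Ry(pitch) Rx(roll)).
In Python, from bench import sense, snapshot, hand_in, tcp_to_grasp gives the robot as it stands.
- The arm moves only by the tool step_arm, never from a script. Its argument "targets" is a list of rows, each an object of numbers: "jaw": the opening, from 0 (shut) to 1 (fully open); "tx", "ty", "tz": the shift along the tool's x, y, z in m; "roll": the turn about the tool's z in degrees. A call has 1 to 8 rows; each row shifts and turns the commanded pose from where the row before left it, along the tool's axes as they then stand; what a row does not reach is not made up. A row lasts 1/12 s, in which the tool goes at most 41.7 mm and 7.16 degrees, less where a joint would pass 70% of its speed; a pose out of reach is approached as far as the arm can. A call is refused whole if a number of a shift passes 0.0417 or a number of a turn 7.16, either way. A call with a gripper value outside its range is refused whole. The fingers move at their own pace and stop on an object; "grip_force" is the grip in N (left out, the last holds). Time passes only in rows, so rows that do not move let the fingers close. It gives the time, the measured TCP pose, the force, the opening and the grip force at its end, in the units of the state.
- sense(): the state, without advancing time (a new reading comes with each control period).
- snapshot(name): name is "scene" or "top"; returns a dict with "pixels" (420x560x3 uint8, red, green, blue), "range_z" (420x560 float32, m along the optical axis (not along the pixel's ray), 0 where there is no reading), "intrinsics" (3x3 intrinsics, pixels), "rvec" (rotation vector, rad) and "tvec" (3), from world to camera coordinates, as OpenCV has them. Camera axes: x right, y down, z forward; pixel columns grow to the right and rows downward; lengths in m; the calibration is good to about 2 mm. A picture is of the moment at which its call begins.
- hand_in(): hands the job in; it is judged then, once.
The state is a dict: "clock": time; "qpos": joint angles; "qd": joint speeds; "joint_efforts": joint torques, N m; "eef_pos": TCP position; "ee_rot": TCP orientation; "force": force on the tool from outside, world axes, zero at the start; "torque": the same for the moment, N m; "gripper_width": finger opening in m; "finger_force": force on a finger pad.
Only numpy, scipy, OpenCV 4.12 (cv2) and the standard library are available. Lean on these libraries where they do the work, as an engineer would, in place of code of your own. Each camera call takes 0.05 s, during which the arm holds its last target. There are 200 camera calls.

## Working session

There is one attempt and no reset: what is moved stays moved. The work goes in short steps, Python scripts to look and compute and a tool call to move; the robot and the scene stay as the last step left them, time stands still between calls to the robot, and variables do not carry over. Pictures are saved under pics/ and viewed, at most 10 in all, crops included, and the job is handed in when it is done.

Besides the shell and the picture viewer there is one more tool, called after "Emit:" in YAML: its name, and indented under it one key for each argument. step_arm: Moves the arm, as the interface text tells. Its arguments: {"type":"object","properties":{"targets":{"type":"array"},"grip_force":{"type":"number"}},"required":["targets"]}

```bash
mkdir -p pics
cat > h.py <<'E'
import numpy as np,cv2
from bench import sense,snapshot,hand_in
def pts(s):
    K=s["intrinsics"];R=cv2.Rodrigues(np.array(s["rvec"],float))[0];t=np.array(s["tvec"],float).ravel()
    z=s["range_z"];v,u=np.mgrid[:z.shape[0],:z.shape[1]]
    P=np.stack([(u-K[0][2])/K[0][0]*z,(v-K[1][2])/K[1][1]*z,z],-1)
    return (P-t)@R
def save(s,n): cv2.imwrite("pics/"+n,s["pixels"][...,::-1])
E
python3 - <<'E'
from h import *
for n in("scene","top"):
    s=snapshot(n);save(s,n+"1.png");np.savez(n+"1.npz",P=pts(s),rgb=s["pixels"])
print(sense())
E
```

```text
{'clock': 0.1, 'qpos': array([ 6.64293012e+01,  2.81603537e+01,  8.93475521e+01,  2.33157668e-04,
        6.25495224e+01, -6.05056692e+00]), 'qd': array([ 0.07976682, -0.22376225, -0.19933116, -0.00151368,  0.05250421,
       -0.04740081]), 'joint_efforts': array([ 2.62587324e-03, -6.13623977e+01, -2.58608526e+01,  6.94060978e-02,
        4.70475142e-02, -4.29615886e-05]), 'eef_pos': array([0.18803938, 0.59580756, 0.21411835]), 'ee_rot': array([-1.79942914e+02, -6.25892883e-03,  1.62479757e+02]), 'force': array([0.03068103, 0.27126623, 0.02632931]), 'torque': array([0.03866253, 0.00367373, 0.01878326]), 'finger_force': 0.0, 'gripper_width': 0.09523568197989102}
```

View pics/top1.png

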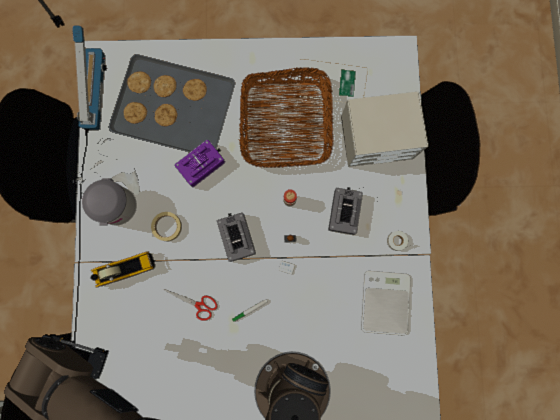

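View pics/scene1.png

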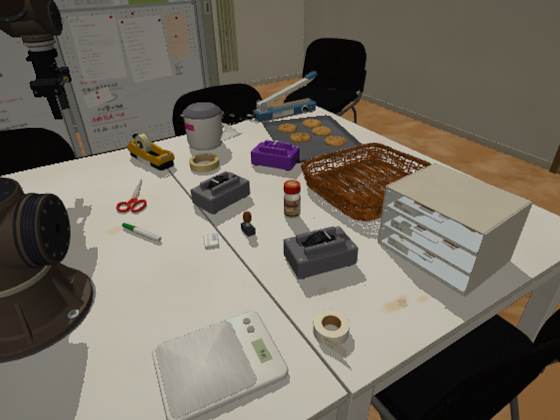

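The top view shows two grey boxes at about (236,237) and (345,210), and the purple look-alike at (200,163). Next I measure both boxes and enlarge them.

```bash
cat > m.py <<'E'
from h import *
def box(P,c):
    out={}
    d=np.linalg.norm(P[...,:2]-c,axis=-1)
    for n,a,b in(("body",.045,.06),("cheek",.066,.0735),("wheel",.0745,.085)):
        m=(d<.11)&(P[...,2]>a)&(P[...,2]<b)
        q=P[m][:,:2].astype(np.float32)
        if len(q)>4:
            r=cv2.minAreaRect(q*1000); out[n]=(len(q),np.round(r[0],1),np.round(r[1],1),round(r[2],1),np.round(P[m].mean(0)*1000,1))
    return out
E
python3 - <<'E'
from m import *
f=np.load("top1.npz");P=f["P"]
ims=[]
for u,v in((236,237),(345,210)):
    c=P[v,u,:2];print(P[v,u])
    for k,x in box(P,c).items():print(k,x)
    ims.append(cv2.resize(f["rgb"][v-30:v+30,u-30:u+30],(400,400),interpolation=cv2.INTER_CUBIC))
cv2.imwrite("pics/z1.png",np.hstack(ims)[...,::-1])
for n,(u,v) in dict(jar=(290,197),stamp=(290,238),sil=(286,268),lab=(399,240)).items():print(n,P[v,u])
E
```

```text
[0.51856889 0.17281104 0.07850088]
body (764, array([522.7, 177.1]), array([150.5,  96.2]), 16.2, array([521.4, 176.5,  54.1]))
cheek (245, array([522.4, 177.2]), array([99.2, 63.7]), 15.8, array([523.5, 177. ,  70. ]))
wheel (86, array([517.3, 173.9]), array([58.5, 57.3]), 13.5, array([519.1, 177.7,  77.4]))
[ 0.60282711 -0.19785153  0.07052088]
body (716, array([ 604.3, -203.7]), array([ 96.1, 150.7]), 78.9, array([ 601.9, -201.4,   54.5]))
cheek (233, array([ 603.3, -203.1]), array([64.1, 97. ]), 78.9, array([ 601.5, -203. ,   70. ]))
wheel (100, array([ 609.2, -203.7]), array([60.9, 84.4]), 75.6, array([ 606.3, -203.3,   77.6]))
jar [ 0.64529575 -0.01071045  0.10897767]
stamp [ 0.51210363 -0.00830418  0.06457148]
sil [0.41196268 0.00699895 0.00991592]
lab [ 0.50070235 -0.39465336  0.00337309]
```

View pics/z1.png

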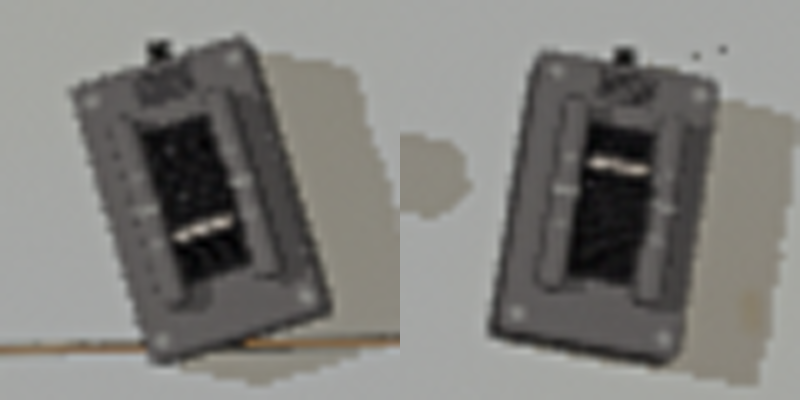

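Left box: bar behind centre, so it is control_a (centre ≈ (0.5225, 0.177), yaw ≈ 16°), and the top rolls toward +x. Right box: bar ahead, so it is control_b (centre ≈ (0.604, −0.2035), yaw ≈ −11°), and the top rolls toward −x. I'll move above control_a.

Emit:
step_arm:
  targets:
    - {"jaw": 0, "tx": -0.0274, "ty": -0.0189}
    - {"jaw": 0, "tx": -0.0274, "ty": -0.0189}
    - {"jaw": 0, "tx": -0.0274, "ty": -0.0189}
    - {"jaw": 0, "tx": -0.0274, "ty": -0.0189}
    - {"jaw": 0, "tx": -0.0274, "ty": -0.0189}
    - {"jaw": 0, "tx": -0.0274, "ty": -0.0189}
    - {"jaw": 0, "tx": -0.0274, "ty": -0.0189}
    - {"jaw": 0, "tx": -0.0274, "ty": -0.0189}
  grip_force: 20

```text
$.targets[0]: bad value
```

Emit:
step_arm:
  targets:
    - {"jaw": 0, "tx": -0.0274, "ty": -0.0189}
    - {"jaw": 0, "tx": -0.0274, "ty": -0.0189}
    - {"jaw": 0, "tx": -0.0274, "ty": -0.0189}
    - {"jaw": 0, "tx": -0.0274, "ty": -0.0189}
    - {"jaw": 0, "tx": -0.0274, "ty": -0.0189}
    - {"jaw": 0, "tx": -0.0274, "ty": -0.0189}
    - {"jaw": 0, "tx": -0.0274, "ty": -0.0189}
    - {"jaw": 0, "tx": -0.0274, "ty": -0.0189}

```text
$.targets[0]: bad value
```

Emit:
step_arm:
  targets:
    - {"jaw": 0, "roll": -6.7}
    - {"jaw": 0, "roll": -6.7}
    - {"jaw": 0, "roll": -6.7}
    - {"jaw": 0, "roll": -6.7}
    - {"jaw": 0, "roll": -6.7, "tz": 0.03}
    - {"jaw": 0, "tz": 0.03}
    - {"jaw": 0, "tz": 0.03}
    - {"jaw": 0}

```text
$.targets[0]: bad value
```

Emit:
step_arm:
  targets:
    - {"jaw": 0, "tx": -0.0274, "ty": -0.0189, "tz": 0, "roll": 0}
    - {"jaw": 0, "tx": -0.0274, "ty": -0.0189, "tz": 0, "roll": 0}
    - {"jaw": 0, "tx": -0.0274, "ty": -0.0189, "tz": 0, "roll": 0}
    - {"jaw": 0, "tx": -0.0274, "ty": -0.0189, "tz": 0, "roll": 0}
    - {"jaw": 0, "tx": -0.0274, "ty": -0.0189, "tz": 0, "roll": 0}
    - {"jaw": 0, "tx": -0.0274, "ty": -0.0189, "tz": 0, "roll": 0}
    - {"jaw": 0, "tx": -0.0274, "ty": -0.0189, "tz": 0, "roll": 0}
    - {"jaw": 0, "tx": -0.0274, "ty": -0.0189, "tz": 0, "roll": 0}
  grip_force: 20

```text
clock: 0.77
eef_pos: [0.3523, 0.3844, 0.2145]
ee_rot: [-180.0, -0.0, 162.5]
force: [1.0, 0.7, 0.5]
gripper_width: 0.0473
finger_force: 0.0
```

Emit:
step_arm:
  targets:
    - {"jaw": 0, "tx": -0.0274, "ty": -0.0189, "tz": 0, "roll": 0}
    - {"jaw": 0, "tx": -0.0274, "ty": -0.0189, "tz": 0, "roll": 0}
    - {"jaw": 0, "tx": -0.0274, "ty": -0.0189, "tz": 0, "roll": 0}
    - {"jaw": 0, "tx": -0.0274, "ty": -0.0189, "tz": 0, "roll": 0}
    - {"jaw": 0, "tx": -0.0274, "ty": -0.0189, "tz": 0, "roll": 0}
    - {"jaw": 0, "tx": -0.0274, "ty": -0.0189, "tz": 0, "roll": 0}
    - {"jaw": 0, "tx": -0.0274, "ty": -0.0189, "tz": 0, "roll": 0}
    - {"jaw": 0, "tx": -0.0274, "ty": -0.0189, "tz": 0, "roll": 0}

```text
clock: 1.43
eef_pos: [0.5158, 0.1742, 0.2145]
ee_rot: [-180.0, -0.0, 162.5]
force: [0.6, 1.7, -0.7]
gripper_width: 0.001
finger_force: 0.0
```

Emit:
step_arm:
  targets:
    - {"jaw": 0, "tx": 0, "ty": 0, "tz": 0, "roll": -6.7}
    - {"jaw": 0, "tx": 0, "ty": 0, "tz": 0, "roll": -6.7}
    - {"jaw": 0, "tx": 0, "ty": 0, "tz": 0, "roll": -6.7}
    - {"jaw": 0, "tx": 0, "ty": 0, "tz": 0, "roll": -6.7}
    - {"jaw": 0, "tx": 0, "ty": 0, "tz": 0.03, "roll": -6.7}
    - {"jaw": 0, "tx": 0, "ty": 0, "tz": 0.03, "roll": 0}
    - {"jaw": 0, "tx": 0, "ty": 0, "tz": 0.03, "roll": 0}
    - {"jaw": 0, "tx": 0, "ty": 0, "tz": 0, "roll": 0}

```text
clock: 2.1
eef_pos: [0.5128, 0.1751, 0.1201]
ee_rot: [180.0, -0.4, -164.0]
force: [-0.0, -0.5, -0.1]
gripper_width: 0.0007
finger_force: 0.0
```

Emit:
step_arm:
  targets:
    - {"jaw": 0, "tx": 0, "ty": 0, "tz": 0.012, "roll": 0}
    - {"jaw": 0, "tx": 0, "ty": 0, "tz": 0.012, "roll": 0}
    - {"jaw": 0, "tx": 0, "ty": 0, "tz": 0.01, "roll": 0}
    - {"jaw": 0, "tx": 0, "ty": 0, "tz": 0, "roll": 0}
    - {"jaw": 0, "tx": 0, "ty": 0, "tz": 0, "roll": 0}
    - {"jaw": 0, "tx": 0, "ty": 0, "tz": 0, "roll": 0}

```text
clock: 2.6
eef_pos: [0.5156, 0.1758, 0.0915]
ee_rot: [180.0, 0.1, -164.0]
force: [0.2, 0.5, 0.1]
gripper_width: 0.0003
finger_force: 0.0
```

Emit:
step_arm:
  targets:
    - {"jaw": 0, "tx": 0.0015, "ty": 0, "tz": 0.006, "roll": 0}
    - {"jaw": 0, "tx": 0, "ty": 0, "tz": 0.005, "roll": 0}
    - {"jaw": 0, "tx": 0, "ty": 0, "tz": 0.001, "roll": 0}
    - {"jaw": 0, "tx": 0, "ty": 0, "tz": 0, "roll": 0}
    - {"jaw": 0, "tx": 0, "ty": 0, "tz": 0, "roll": 0}
    - {"jaw": 0, "tx": 0, "ty": 0, "tz": 0, "roll": 0}

```text
clock: 3.1
eef_pos: [0.5138, 0.1753, 0.0787]
ee_rot: [180.0, 0.0, -164.0]
force: [-0.1, 0.2, 0.5]
gripper_width: 0.0004
finger_force: 0.0
```

Emit:
step_arm:
  targets:
    - {"jaw": 0, "tx": 0, "ty": 0, "tz": 0.0007, "roll": 0}
    - {"jaw": 0, "tx": 0, "ty": 0, "tz": 0, "roll": 0}
    - {"jaw": 0, "tx": 0, "ty": 0, "tz": 0, "roll": 0}

```text
clock: 3.35
eef_pos: [0.5139, 0.1753, 0.0781]
ee_rot: [180.0, 0.0, -164.0]
force: [-0.5, -0.0, 2.4]
gripper_width: 0.0004
finger_force: 1.0
```

Emit:
step_arm:
  targets:
    - {"jaw": 0, "tx": 0, "ty": 0, "tz": 0.0007, "roll": 0}
    - {"jaw": 0, "tx": 0, "ty": 0, "tz": 0, "roll": 0}
    - {"jaw": 0, "tx": 0, "ty": 0, "tz": 0, "roll": 0}

```text
clock: 3.6
eef_pos: [0.5142, 0.1754, 0.0778]
ee_rot: [-180.0, 0.1, -164.0]
force: [-0.0, -0.6, 6.3]
gripper_width: 0.0004
finger_force: 3.5
```

Emit:
step_arm:
  targets:
    - {"jaw": 0, "tx": 0, "ty": 0, "tz": 0.0005, "roll": 0}
    - {"jaw": 0, "tx": 0, "ty": 0, "tz": 0, "roll": 0}
    - {"jaw": 0, "tx": -0.001, "ty": 0, "tz": 0, "roll": 0}
    - {"jaw": 0, "tx": -0.001, "ty": 0, "tz": 0, "roll": 0}
    - {"jaw": 0, "tx": -0.001, "ty": 0, "tz": 0, "roll": 0}
    - {"jaw": 0, "tx": -0.001, "ty": 0, "tz": 0, "roll": 0}

```text
clock: 4.1
eef_pos: [0.5178, 0.1765, 0.0777]
ee_rot: [-180.0, 0.1, -164.0]
force: [-2.9, 0.1, 12.7]
gripper_width: 0.0005
finger_force: 6.4
```

Run:
```python
from m import *
s=snapshot("scene");v,u=190,220
im=cv2.resize(s["pixels"][v-40:v+40,u-50:u+50],(500,400),interpolation=cv2.INTER_CUBIC);cv2.imwrite("pics/z2.png",im[...,::-1])
print(sense()["force"],sense()["eef_pos"])
```

```text
[-2.55495337 -0.12470095 11.48858249] [0.51799495 0.1765043  0.07768815]
```

View pics/z2.png

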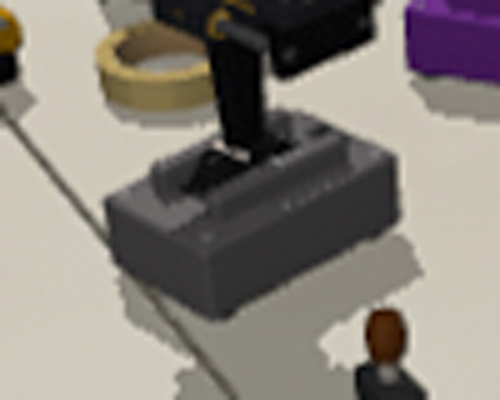

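The view shows the finger on the wheel with the white bar just behind it at (235,150). Tangential force is about 2.7 N at 12 N normal, so it's gripping. I'll keep dragging.

Emit:
step_arm:
  targets:
    - {"jaw": 0, "tx": -0.0012, "ty": 0, "tz": 0, "roll": 0}
    - {"jaw": 0, "tx": -0.0012, "ty": 0, "tz": 0, "roll": 0}
    - {"jaw": 0, "tx": -0.0012, "ty": 0, "tz": 0, "roll": 0}
    - {"jaw": 0, "tx": -0.0012, "ty": 0, "tz": 0, "roll": 0}

```text
clock: 4.48
eef_pos: [0.5228, 0.1778, 0.0777]
ee_rot: [-180.0, 0.1, -164.0]
force: [-0.1, -0.5, 10.3]
gripper_width: 0.0004
finger_force: 5.6
```

Emit:
step_arm:
  targets:
    - {"jaw": 0, "tx": -0.0012, "ty": 0, "tz": 0, "roll": 0}
    - {"jaw": 0, "tx": -0.0012, "ty": 0, "tz": 0, "roll": 0}
    - {"jaw": 0, "tx": -0.0012, "ty": 0, "tz": 0, "roll": 0}
    - {"jaw": 0, "tx": -0.0012, "ty": 0, "tz": 0, "roll": 0}

```text
clock: 4.82
eef_pos: [0.5281, 0.1794, 0.0779]
ee_rot: [-180.0, 0.2, -164.0]
force: [1.2, 1.5, 12.2]
gripper_width: 0.0002
finger_force: 5.9
```

Run:
```python
from m import *
s=snapshot("scene");v,u=190,220
im=cv2.resize(s["pixels"][v-40:v+40,u-50:u+50],(500,400),interpolation=cv2.INTER_CUBIC);cv2.imwrite("pics/z3.png",im[...,::-1])
print(sense()["force"],sense()["eef_pos"])
```

```text
[ 0.98516894  1.75412423 10.92053795] [0.52837329 0.17945867 0.07796326]
```

View pics/z3.png

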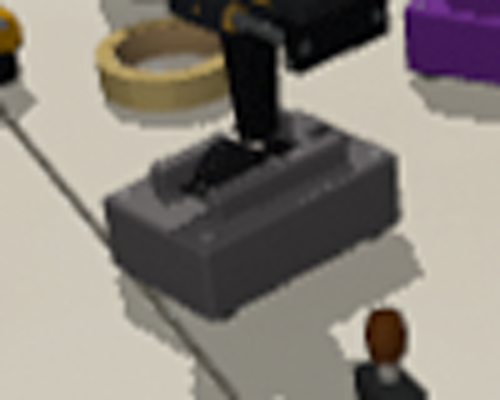

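The tangential force has reversed, so the detent is now pulling toward the middle, and the bar is under the finger near (258,145). I'll lift and check.

Emit:
step_arm:
  targets:
    - {"jaw": 0, "tx": -0.001, "ty": 0, "tz": 0, "roll": 0}
    - {"jaw": 0, "tx": 0, "ty": 0, "tz": -0.01, "roll": 0}
    - {"jaw": 0, "tx": 0, "ty": 0, "tz": -0.03, "roll": 0}
    - {"jaw": 0, "tx": 0, "ty": 0, "tz": -0.04, "roll": 0}
    - {"jaw": 0, "tx": 0, "ty": 0, "tz": -0.03, "roll": 6.75}
    - {"jaw": 0, "tx": 0, "ty": 0, "tz": 0, "roll": 6.75}
    - {"jaw": 0, "tx": 0, "ty": 0, "tz": 0, "roll": 6.75}
    - {"jaw": 0, "tx": 0, "ty": 0, "tz": 0, "roll": 6.75}

```text
clock: 5.53
eef_pos: [0.5276, 0.1792, 0.1877]
ee_rot: [180.0, 0.0, 168.6]
force: [-0.6, 0.3, -0.4]
gripper_width: 0.0004
finger_force: 0.0
```

Emit:
step_arm:
  targets:
    - {"jaw": 0, "tx": -0.013, "ty": -0.0301, "tz": 0, "roll": 0}
    - {"jaw": 0, "tx": -0.013, "ty": -0.0301, "tz": 0, "roll": 0}
    - {"jaw": 0, "tx": -0.013, "ty": -0.0301, "tz": 0, "roll": 0}
    - {"jaw": 0, "tx": -0.013, "ty": -0.0301, "tz": 0, "roll": 0}
    - {"jaw": 0, "tx": -0.013, "ty": -0.0301, "tz": 0, "roll": 0}
    - {"jaw": 0, "tx": -0.013, "ty": -0.0301, "tz": 0, "roll": 0}
    - {"jaw": 0, "tx": -0.013, "ty": -0.0301, "tz": 0, "roll": 0}
    - {"jaw": 0, "tx": -0.013, "ty": -0.0301, "tz": 0, "roll": 0}

```text
clock: 6.2
eef_pos: [0.5836, -0.0786, 0.187]
ee_rot: [180.0, -0.0, 169.0]
force: [-0.3, 0.6, 0.2]
gripper_width: 0.0006
finger_force: 0.0
```

Emit:
step_arm:
  targets:
    - {"jaw": 0, "tx": -0.013, "ty": -0.0301, "tz": 0, "roll": 0}
    - {"jaw": 0, "tx": -0.013, "ty": -0.0301, "tz": 0, "roll": 0}
    - {"jaw": 0, "tx": -0.013, "ty": -0.0301, "tz": 0, "roll": 0}
    - {"jaw": 0, "tx": -0.013, "ty": -0.0301, "tz": 0, "roll": 0}
    - {"jaw": 0, "tx": 0, "ty": 0, "tz": 0.03, "roll": 0}
    - {"jaw": 0, "tx": 0, "ty": 0, "tz": 0.03, "roll": 0}
    - {"jaw": 0, "tx": 0, "ty": 0, "tz": 0.03, "roll": 0}
    - {"jaw": 0, "tx": 0, "ty": 0, "tz": 0, "roll": 0}

```text
clock: 6.87
eef_pos: [0.6092, -0.2042, 0.0916]
ee_rot: [179.9, -0.5, 168.9]
force: [-1.0, 0.2, -1.2]
gripper_width: 0.0004
finger_force: 0.0
```

Emit:
step_arm:
  targets:
    - {"jaw": 0, "tx": 0, "ty": 0, "tz": 0, "roll": 0}
    - {"jaw": 0, "tx": 0, "ty": 0, "tz": 0, "roll": 0}
    - {"jaw": 0, "tx": 0, "ty": 0, "tz": 0, "roll": 0}

```text
clock: 7.12
eef_pos: [0.6127, -0.2053, 0.0989]
ee_rot: [-180.0, 0.2, 169.0]
force: [-0.2, 0.6, 0.3]
gripper_width: 0.0007
finger_force: 0.0
```

Run:
```python
from m import *
s=snapshot("top");P=pts(s)
ims=[]
for u,v in((236,237),(345,210)):
    c=np.array([.5225,.177]) if u<300 else np.array([.604,-.2035])
    for k,x in box(P,c).items():print(k,x)
    ims.append(cv2.resize(s["pixels"][v-30:v+30,u-30:u+30],(400,400),interpolation=cv2.INTER_CUBIC))
cv2.imwrite("pics/z4.png",np.hstack(ims)[...,::-1])
```

```text
body (764, array([522.6, 177.3]), array([149.9,  95.9]), 16.1, array([522.3, 177. ,  54.1]))
cheek (246, array([522.3, 176.9]), array([98.7, 63.6]), 15.7, array([521.3, 175.3,  69.9]))
wheel (87, array([527.5, 179.2]), array([64.7, 65.1]), 5.3, array([524.7, 177.9,  77.5]))
body (26, array([ 617.9, -162.1]), array([  9.1, 137.7]), 75.7, array([ 613.4, -161.2,   53.3]))
```

View pics/z4.png

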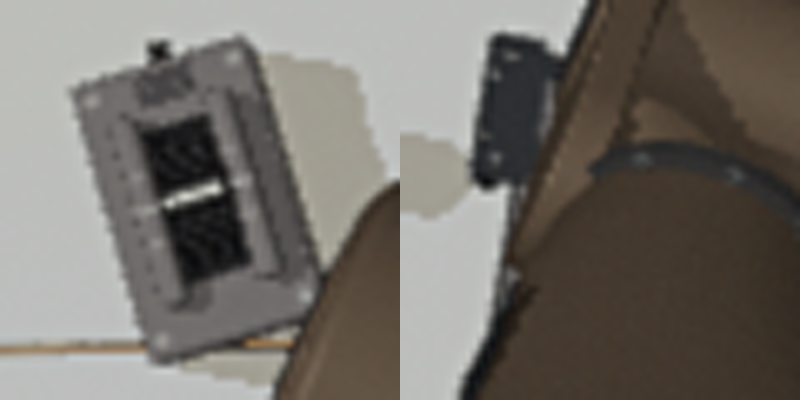

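The picture shows control_a's white bar level with its centre marks at (195,193), with the box unmoved. The arm hides the right box. Now control_b.

Emit:
step_arm:
  targets:
    - {"jaw": 0, "tx": 0, "ty": 0, "tz": 0.008, "roll": 0}
    - {"jaw": 0, "tx": 0, "ty": 0, "tz": 0.007, "roll": 0}
    - {"jaw": 0, "tx": 0, "ty": 0, "tz": 0.003, "roll": 0}
    - {"jaw": 0, "tx": 0, "ty": 0, "tz": 0.0015, "roll": 0}
    - {"jaw": 0, "tx": 0, "ty": 0, "tz": 0, "roll": 0}
    - {"jaw": 0, "tx": 0, "ty": 0, "tz": 0, "roll": 0}
    - {"jaw": 0, "tx": 0, "ty": 0, "tz": 0, "roll": 0}

```text
clock: 7.75
eef_pos: [0.6123, -0.2051, 0.0778]
ee_rot: [180.0, 0.1, 169.0]
force: [0.5, 1.2, 6.5]
gripper_width: 0.0003
finger_force: 3.6
```

Emit:
step_arm:
  targets:
    - {"jaw": 0, "tx": 0, "ty": 0, "tz": 0.0007, "roll": 0}
    - {"jaw": 0, "tx": 0, "ty": 0, "tz": 0, "roll": 0}
    - {"jaw": 0, "tx": 0, "ty": 0, "tz": 0, "roll": 0}

```text
clock: 8.0
eef_pos: [0.6126, -0.2052, 0.0777]
ee_rot: [-180.0, 0.1, 169.0]
force: [-0.4, 1.0, 11.2]
gripper_width: 0.0004
finger_force: 5.6
```

Drag toward the box's −x, which is tool +x.

Emit:
step_arm:
  targets:
    - {"jaw": 0, "tx": 0.001, "ty": 0, "tz": 0, "roll": 0}
    - {"jaw": 0, "tx": 0.001, "ty": 0, "tz": 0, "roll": 0}
    - {"jaw": 0, "tx": 0.001, "ty": 0, "tz": 0, "roll": 0}
    - {"jaw": 0, "tx": 0.001, "ty": 0, "tz": 0, "roll": 0}
    - {"jaw": 0, "tx": 0.001, "ty": 0, "tz": 0, "roll": 0}

```text
clock: 8.42
eef_pos: [0.6084, -0.2044, 0.0778]
ee_rot: [-180.0, 0.2, 169.0]
force: [4.3, 1.2, 10.0]
gripper_width: 0.0003
finger_force: 5.0
```

Emit:
step_arm:
  targets:
    - {"jaw": 0, "tx": 0.0012, "ty": 0, "tz": 0, "roll": 0}
    - {"jaw": 0, "tx": 0.0012, "ty": 0, "tz": 0, "roll": 0}
    - {"jaw": 0, "tx": 0.0012, "ty": 0, "tz": 0, "roll": 0}
    - {"jaw": 0, "tx": 0.0012, "ty": 0, "tz": 0, "roll": 0}

```text
clock: 8.75
eef_pos: [0.6035, -0.2035, 0.0778]
ee_rot: [-180.0, 0.2, 169.0]
force: [1.1, 1.3, 10.6]
gripper_width: 0.0003
finger_force: 5.4
```

Emit:
step_arm:
  targets:
    - {"jaw": 0, "tx": 0.0012, "ty": 0, "tz": 0, "roll": 0}
    - {"jaw": 0, "tx": 0.0012, "ty": 0, "tz": 0, "roll": 0}
    - {"jaw": 0, "tx": 0.0012, "ty": 0, "tz": 0, "roll": 0}
    - {"jaw": 0, "tx": 0.0012, "ty": 0, "tz": 0, "roll": 0}

```text
clock: 9.08
eef_pos: [0.5983, -0.2025, 0.0779]
ee_rot: [-180.0, 0.1, 169.0]
force: [-1.2, 1.6, 12.9]
gripper_width: 0.0005
finger_force: 6.8
```

The force has reversed again. I'll lift, then swing the arm clear to the left by moving back the way it came so I can look.

Emit:
step_arm:
  targets:
    - {"jaw": 0, "tx": 0.001, "ty": 0, "tz": 0, "roll": 0}
    - {"jaw": 0, "tx": 0, "ty": 0, "tz": -0.01, "roll": 0}
    - {"jaw": 0, "tx": 0, "ty": 0, "tz": -0.03, "roll": 0}
    - {"jaw": 0, "tx": 0, "ty": 0, "tz": -0.04, "roll": 0}
    - {"jaw": 0, "tx": 0, "ty": 0, "tz": -0.03, "roll": 0}
    - {"jaw": 0, "tx": 0.01, "ty": 0.03, "tz": 0, "roll": 0}
    - {"jaw": 0, "tx": 0.01, "ty": 0.03, "tz": 0, "roll": 0}
    - {"jaw": 0, "tx": 0.01, "ty": 0.03, "tz": 0, "roll": 0}

```text
clock: 9.75
eef_pos: [0.5839, -0.1073, 0.1871]
ee_rot: [180.0, 0.0, 168.9]
force: [0.2, 0.5, 0.3]
gripper_width: 0.0005
finger_force: 0.0
```

Emit:
step_arm:
  targets:
    - {"jaw": 0, "tx": 0.01, "ty": 0.03, "tz": 0, "roll": 0}
    - {"jaw": 0, "tx": 0.01, "ty": 0.03, "tz": 0, "roll": 0}
    - {"jaw": 0, "tx": 0.01, "ty": 0.03, "tz": 0, "roll": 0}
    - {"jaw": 0, "tx": 0.01, "ty": 0.03, "tz": 0, "roll": 0}
    - {"jaw": 0, "tx": 0, "ty": 0, "tz": 0, "roll": 0}
    - {"jaw": 0, "tx": 0, "ty": 0, "tz": 0, "roll": 0}
    - {"jaw": 0, "tx": 0, "ty": 0, "tz": 0, "roll": 0}

```text
clock: 10.33
eef_pos: [0.5681, 0.0172, 0.1866]
ee_rot: [-180.0, 0.0, 169.0]
force: [-0.3, -0.1, -0.1]
gripper_width: 0.0002
finger_force: 0.0
```

Run:
```python
from m import *
s=snapshot("top");P=pts(s)
ims=[]
for u,v in((236,237),(345,210)):
    c=np.array([.5225,.177]) if u<300 else np.array([.604,-.2035])
    for k,x in box(P,c).items():print(k,x)
    ims.append(cv2.resize(s["pixels"][v-30:v+30,u-30:u+30],(400,400),interpolation=cv2.INTER_CUBIC))
cv2.imwrite("pics/z5.png",np.hstack(ims)[...,::-1])
```

```text
body (770, array([522.7, 177.4]), array([150.3,  96.4]), 16.3, array([521.2, 176.1,  54.1]))
cheek (226, array([521.5, 179.9]), array([97.9, 70.4]), 18.0, array([522.7, 176.9,  69.9]))
wheel (112, array([522. , 176.3]), array([96.1, 60.1]), 16.2, array([521.7, 177.5,  77.2]))
body (719, array([ 604.2, -203.3]), array([ 96.7, 150. ]), 79.5, array([ 601.7, -201.5,   54.5]))
cheek (222, array([ 604. , -203.1]), array([63.4, 98.1]), 79.8, array([ 603. , -201.7,   70.1]))
wheel (105, array([ 603.5, -203.9]), array([60. , 95.6]), 79.7, array([ 602.3, -205.5,   77.5]))
```

View pics/z5.png

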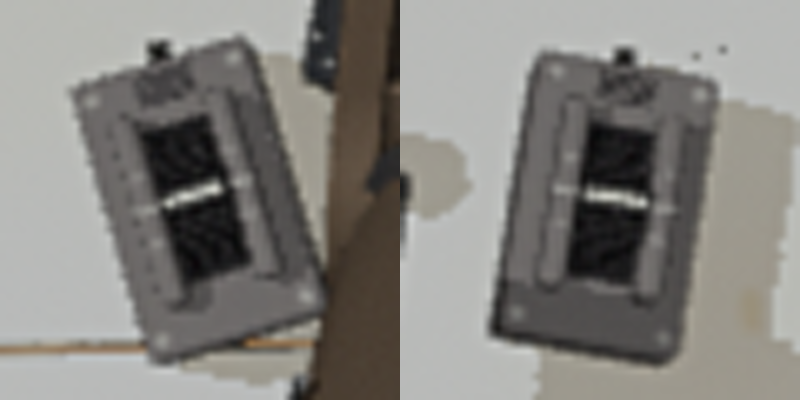

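Both white bars are level with the centre marks, at (195,193) and (615,197), and neither box has moved. The arm is clear of everything.

```bash
python3 -c "
from bench import hand_in;print(hand_in())"
```

```text
the job is handed in; nothing more can be done
None
```

I rolled both wheels one click into the middle setting, and the last top view shows both white bars level with the centre marks and both boxes where they started; the job is handed in, but no verdict came back.

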